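# Grease the shuttle slide with the push gun

## Robot

A 6-joint arm with a two-finger parallel gripper is mounted at the origin on the work surface. World frame = base frame: x ahead of the robot, y to its left, z up, the work surface at z = 0. Lengths are in m, angles in degrees, forces in N, time in s.
With the tool pointing down it reaches from about 0.35 to 0.875 m from the base axis. Payload 4.2 kg.
Tool frame: the origin (TCP) lies on the centre line of the jaws, within the pads' length; the fingertips stand 19 mm ahead of it and the grasp point (between the pads) is the TCP; x points along the fingers, y is the direction in which the jaws open and shut, and the axes are right-handed (so a half turn about x gives the same grasp; the last joint's range is limited). The gripper opens to 87 mm and grips with 3 to 60 N. Pads are 19 mm wide; open, the fingers measure 117 mm over their backs; the gripper's body (75 mm by 190 mm) begins 51 mm behind the grasp point.
Start: joints at [86.207, 22.042, 0.453, 0, -68.411, -14.817], TCP at [0.199, 0.592, 0.216] pointing down, gripper open.
Joint ranges: [-179.83, 179.83], [-69.29, 118.12], [-61.27, 80.66], [-181.25, 117.63], [-171.15, -9.14], [-177.46, 177.46]. Speed limits (degrees/s): [159.86, 159.86, 180, 180, 180, 180].

## Interface

Orientations are given as a 3x3 rotation matrix whose columns are the frame's x, y, z axes.
In Python, from station import * gives the robot as it stands.
- The arm moves only by the shell command python3 -m creep 'ROWS'. ROWS is JSON, a list of rows, each a list of 5 numbers: the opening, from 0 (shut) to 1 (fully open), then the shift along the world's x, y, z in mm, then the turn about the world's z in rad. In form: [[jaw, x, y, z, turn], ...]. A call has exactly 8 rows; each row is the pose to reach, as a shift and turn from the pose measured when the call began; what a row does not reach only later rows make up. A row lasts 1/10 s, in which the tool goes at most 50 mm and 8.59 degrees, less where a joint would pass 70% of its speed; a pose out of reach is approached as far as the arm can. A call with a gripper value outside its range is refused whole. The fingers move at their own pace and stop on an object; the grip force is fixed at half the most. Time passes only in rows, so rows that repeat a pose let the fingers close, or fill a call up. It gives the time, the measured TCP pose, the force and the opening at its end, in the units of the state.
- sense(): the state, without advancing time (a new reading comes with each control period).
- capture(name): name is "scene" or "top" or "wrist"; returns a dict with "image" (400x640x3 uint8, blue, green, red), "z_map" (400x640 float32, m along the optical axis (not along the pixel's ray), 0 where there is no reading), "mtx" (3x3 intrinsics, pixels), "k1" (the pictures are not rectified: a ray, as slopes to the right and down, at radius r is drawn at 1 + k1 r^2 times it, then the intrinsics apply), "eye" and "attitude" of the camera in the world. Camera axes: x right, y up, looking along -z (the intrinsics and any distortion apply to the point x, -y, -z); pixel columns grow to the right and rows downward; lengths in m; the calibration is good to about 2 mm. A picture is of the moment at which its call begins.
- finish_job(): hands the job in, once; it reports no verdict.
Trained networks look in a picture, given as the dict that the camera call returned (one of the last four; its "shot" number tells which), for a name from the list of things; names that differ only in an ending like _2 or _b are one class to them, and where a whole thing is asked for, a point or a joint stands for the part that bears it (a point fixed in the world has none). Each returns a list of dicts, best first, with "confidence" (0 to 1); they miss things now and then, are a little off and sometimes report something else, mostly with a low value. They report only what shows in the picture. A call takes as long as a camera call. They do not tell look-alikes from the thing itself.
- look_for(picture, thing): "box" ([left, top, right, bottom] in pixels, round what is visible of it).
- mark_of(picture, thing): "centre" ([column, row] in pixels: a listed point, or the origin of a listed thing).
The state is a dict: "time_s": time; "joints": joint angles; "joint_velocities": joint speeds; "effort": joint torques, N m; "tcp_pos": TCP position; "ee_rot": TCP orientation; "wrist_force": force on the tool from outside, world axes, zero at the start; "moment": the same for the moment, N m; "gripper_width": opening from 0.0 (shut) to 1.0 (fully open).
Only numpy, scipy, OpenCV 4.12 (cv2) and the standard library are available. Lean on these libraries where they do the work, as an engineer would, in place of code of your own. Each camera call takes 0.05 s, during which the arm holds its last target.

## Task

Take the push-type grease gun out of its fork, press its coupler squarely onto the tilted grease nipple on the slide's carriage until it snaps on, and keep pushing along the nipple's axis until the gun's spring-loaded tube is more than half way in. Finish like that, still gripping the gun and holding it pushed in against its spring; do not ram it, do not shove the carriage along its rail, and leave everything else on the bench where it stands.

Things in the scene. Friction and masses are not known exactly. Their poses are not given: they have to be found in the camera images.
- gun: push-type grease gun, round, 177 mm long, 0.4 to 0.55 kg, hanging by its flange in the fork, coupler down. Origin: centre of the flange's underside; z towards the butt. Flange 50 mm across, z 0 to 6 mm; black ribbed grip above it 30 mm across, to z 58 (fingertips may rest on the flange); steel barrel below 28 mm across to z -45, nose to -53, then the spring-loaded tube with the coupler
- coupler (a point): centre of the sealing face inside the coupler (33 mm across), 104 mm below the gun's origin with the spring relaxed; z as the gun's. Four greased spring jaws end 15 mm below the face: flared mouth 22 mm wide, lips 12 mm apart 8.6 mm below the face. They spread over the nipple's head at 5 to 10 N and snap in behind it just before the face meets the head's top
- plunger (a joint): travel (m) of the gun's tube with the coupler into the barrel: 0 with the spring relaxed, 0.020 at the stop. The spring takes 10 N before it begins to move, 13 N at 0.010 and 16 N at 0.020
- nipple: steel button-head grease nipple on the carriage's front ledge, tilted 30 degrees from vertical towards the slide's -x side. Origin: centre of its head's top, about 104 mm above the bench; z runs out along its axis, the line on which the coupler goes on; fully on, the sealing face lies on this origin. Head 16 mm across, 7.5 mm high, chamfered; neck 10 mm; hexagon from 17 mm below the top
- carriage (a joint): position of the carriage along the slide's rail, -0.05 to 0.05 m; its brake is on (about 80 N to shift it)
- slide: shuttle slide fixed to the bench: base plate 130 x 300 x 16 mm, rail along its y axis, aluminium carriage 110 x 136 mm with front ledge at 70 mm height, nest plate behind it up to 88 mm, and a short hexagon plug (blanked port, not the nipple) on the same ledge. Origin: centre of the base plate's underside; -x is the ledge's side, turned up to 20 degrees off the robot
- holder: dark steel bench fork in which the gun hangs, fixed: base plate 115 x 90 mm, upright plate at +x, two prongs at height 130 mm with a 34 mm gap open towards -x. Origin: on the bench under the gun's axis; z up
- screw_bin: black divided bin of screws, 100 x 130 x 55 mm, fixed, origin under its centre; it changes sides with the fork
- cartridge: bystander: white grease cartridge standing upright, 40 mm across, 115 mm tall, origin under its centre
- oil_bottle: bystander: grey oil bottle standing upright, 48 mm across, 125 mm tall, origin under its centre
- spanner: bystander: steel spanner lying flat, 170 mm long, origin under its middle
- module_pair: bystander: two black modules stacked, 34 x 26 x 18 mm, origin under its centre
- module_one: bystander: black module, 34 x 26 x 9 mm, origin under its centre
- blanking_cap: bystander: black rubber cap, 26 mm across, 14 mm tall, origin under its centre
There are look-alikes about, which are no part of the job. Of the things like the holder, leave any that is orange; of the rest the smaller one is meant.

How it is judged (in metres and radians):
On the way, in this order (a step that is already met when the one before it is completed fails the run):
1. the grease gun is gripped and clear of its fork (contact force between gun and holder below 0.05 N and contact force between the fingers and gun above 2 N and distance between gun and holder above 0.16 m), for 0.2 s.
2. the coupler has snapped squarely onto the nipple (distance between coupler and nipple below 0.003 m and angle between the z axis of coupler and the z axis of nipple, either way round below 0.14 rad), for 0.2 s.
At the end, for the whole second after the job is handed in: Through the last second: sealing face within 3 mm of the top of the nipple's head and axes within 8 degrees, tube in by more than 10 of its 20 mm, gun bearing on the nipple with over 8 N, fingers still on the gun, gun at rest and clear of the fork (all of step 2 and value of joint plunger above 0.01 m and contact force between gun and nipple above 8 N and contact force between the fingers and gun above 2 N and contact force between gun and holder below 0.05 N and linear speed of gun below 0.02 m/s); the arm keeps its last pose, push and grip.
It fails at once if the nipple is rammed: more than 60 N between gun and nipple (contact force between gun and nipple above 60 N).
It fails at once if the carriage or slide is shoved: the nipple moves more than 6 mm (distance of nipple from where it was at the start of the episode above 0.006 m).
It fails at once if a bystander is moved more than 30 mm (distance of any of cartridge, oil_bottle, spanner, module_pair, module_one, blanking_cap from where it was at the start of the episode above 0.03 m).
It fails at once if the cartridge or the bottle is knocked over (angle between any of cartridge, oil_bottle's own z axis and vertical above 0.5 rad).
It also fails if it takes over 42 s, if anything falls off the work surface, if the arm or the gripper's body presses on something with over 40 N, if the wrist force passes 120 N, or if a joint passes its speed limit or range.

## Working session

There is one attempt and no reset: what is moved stays moved. The work goes in short steps, Python scripts to look and compute and a shell command to move; the robot and the scene stay as the last step left them, time stands still between calls to the robot, and variables do not carry over. Pictures are saved under pics/ and viewed, and the job is handed in when it is done.

```bash
ls; mkdir -p pics; cat > h.py <<'E'
from station import *
import numpy as np, cv2
def ray_pt(c,uv,z=None,plane=None):
    m=np.array(c["mtx"]);x=(uv[0]-m[0,2])/m[0,0];y=(uv[1]-m[1,2])/m[1,1]
    a,b=x,y
    for _ in range(20):
        s=1+c["k1"]*(a*a+b*b);a,b=x/s,y/s
    d=np.array([a,-b,-1.]);R=np.array(c["attitude"]);e=np.array(c["eye"])
    w=R@d
    if plane is not None: return e+w*(plane-e[2])/w[2]
    return e+w*z
def proj(c,p):
    R=np.array(c["attitude"]);q=R.T@(np.array(p)-np.array(c["eye"]))
    a,b=q[0]/-q[2],-q[1]/-q[2];s=1+c["k1"]*(a*a+b*b);m=np.array(c["mtx"])
    return np.array([m[0,0]*a*s+m[0,2],m[1,1]*b*s+m[1,2]])
def cloud(c):
    m=np.array(c["mtx"]);Z=c["z_map"];h,w=Z.shape
    v,u=np.mgrid[:h,:w];x=(u-m[0,2])/m[0,0];y=(v-m[1,2])/m[1,1];a,b=x.copy(),y.copy()
    for _ in range(20):
        s=1+c["k1"]*(a*a+b*b);a,b=x/s,y/s
    d=np.stack([a,-b,-np.ones_like(a)],-1)*Z[...,None]
    P=d@np.array(c["attitude"]).T+np.array(c["eye"]);P[Z==0]=np.nan
    return P
E
python3 - <<'E'
from h import *
import pickle
s=sense();print({k:np.round(v,3).tolist() for k,v in s.items()})
for n in("scene","top","wrist"):
    c=capture(n);cv2.imwrite(f"pics/{n}0.png",c["image"]);pickle.dump(c,open(f"{n}0.pkl","wb"))
    print(n,np.round(c["eye"],3),np.round(c["attitude"],3).tolist(),np.round(c["mtx"],1).tolist(),c["k1"])
    for t in("gun","holder","nipple","slide","carriage","coupler","screw_bin","cartridge","oil_bottle","spanner","module_pair","module_one","blanking_cap"):
        r=look_for(c,t)[:3];m=mark_of(c,t)[:3]
        print(t,[(np.round(q["box"]).astype(int).tolist(),round(q["confidence"],2)) for q in r],[(np.round(q["centre"]).astype(int).tolist(),round(q["confidence"],2)) for q in m])
E
```

```text
pics
{'time_s': 0.0, 'joints': [86.207, 22.088, 0.377, -0.029, -68.411, -14.816], 'joint_velocities': [0.022, 0.044, -0.045, -0.008, -0.125, 0.092], 'effort': [-0.0, -39.067, 18.741, 4.22, 0.011, -0.0], 'tcp_pos': [0.199, 0.592, 0.214], 'ee_rot': [[-0.001, -0.319, -0.948], [-0.002, -0.948, 0.319], [-1.0, 0.002, -0.0]], 'wrist_force': [-0.154, 0.428, -0.626], 'moment': [-0.028, 0.017, 0.0], 'gripper_width': 0.999}
scene [ 0.866 -0.405  1.058] [[0.78, -0.53, 0.333], [0.626, 0.662, -0.413], [-0.001, 0.53, 0.848]] [[428.5, 0.0, 326.0], [0.0, 428.5, 196.3], [0.0, 0.0, 1.0]] 0.010791420360339357
gun [([376, 122, 395, 166], 0.72), ([188, 270, 255, 337], 0.37)] [([384, 135], 0.73)]
holder [([321, 73, 378, 144], 0.96), ([361, 134, 406, 190], 0.75), ([404, 107, 448, 164], 0.67)] [([381, 163], 0.77)]
nipple [([329, 240, 335, 252], 0.52)] [([327, 241], 0.47)]
slide [([283, 219, 406, 317], 0.8)] [([346, 268], 0.79)]Traceback (most recent call last):
  File "<stdin>", line 8, in <module>
ValueError: it knows: blanking_cap, cartridge, coupler, gun, holder, module_one, module_pair, nipple, oil_bottle, screw_bin, slide, spanner
```

```bash

python3 - <<'E'
from h import *
import pickle
for n in("scene","top","wrist"):
    c=capture(n);cv2.imwrite(f"pics/{n}1.png",c["image"]);pickle.dump(c,open(f"{n}0.pkl","wb"))
    print(n,np.round(c["eye"],3),np.round(c["attitude"],3).tolist(),np.round(c["mtx"],1).tolist(),c["k1"])
    for t in("gun","holder","nipple","slide","coupler","screw_bin","cartridge","oil_bottle","spanner","module_pair","module_one","blanking_cap"):
        try:
          r=look_for(c,t)[:3];m=mark_of(c,t)[:3]
        except Exception as e: print(t,e);continue
        print(t,[(np.round(q["box"]).astype(int).tolist(),round(q["confidence"],2)) for q in r],[(np.round(q["centre"]).astype(int).tolist(),round(q["confidence"],2)) for q in m])
print(sense()["time_s"])
E
```

```text
scene [ 0.866 -0.405  1.058] [[0.78, -0.53, 0.333], [0.626, 0.662, -0.413], [-0.001, 0.53, 0.848]] [[428.5, 0.0, 326.0], [0.0, 428.5, 196.3], [0.0, 0.0, 1.0]] 0.010791420360339357
gun [([376, 122, 392, 167], 0.76), ([431, 158, 449, 191], 0.55)] [([383, 136], 0.67)]
holder [([405, 108, 448, 163], 0.76), ([321, 70, 378, 143], 0.61), ([361, 136, 404, 182], 0.55)] [([343, 120], 0.82), ([423, 146], 0.72), ([380, 169], 0.68)]
nipple [([330, 240, 335, 252], 0.49)] [([327, 239], 0.53)]
slide [([285, 218, 405, 316], 0.64)] [([347, 264], 0.57), ([381, 161], 0.53)]
coupler [([251, 266, 265, 276], 0.44), ([376, 152, 389, 168], 0.4)] [([382, 158], 0.66)]
screw_bin [([185, 272, 255, 339], 0.78)] [([221, 309], 0.75), ([344, 201], 0.7)]
cartridge [([431, 158, 450, 190], 0.86), ([320, 183, 331, 197], 0.42)] [([436, 185], 0.92)]
oil_bottle [([277, 350, 300, 379], 0.67), ([376, 152, 388, 171], 0.33)] [([289, 368], 0.87)]
spanner [([271, 208, 320, 245], 0.97)] [([297, 229], 0.7)]
module_pair [([317, 227, 378, 291], 0.58), ([316, 182, 331, 197], 0.53)] [([325, 190], 0.54)]
module_one [([248, 264, 264, 27
[... 800 characters left out ...]
 [([217, 150], 0.81)]
oil_bottle [([418, 133, 437, 153], 0.92), ([285, 222, 292, 228], 0.48)] [([424, 148], 0.65)]
spanner [([329, 194, 347, 252], 0.74)] [([337, 221], 0.54)]
module_pair [] [([288, 227], 0.63)]
module_one [] [([387, 218], 0.44)]
blanking_cap [([286, 204, 289, 211], 0.48)] [([286, 205], 0.48)]
wrist [0.274 0.567 0.385] [[-0.319, 0.908, 0.272], [-0.948, -0.307, -0.09], [0.002, -0.286, 0.958]] [[331.3, 0.0, 316.5], [0.0, 331.3, 196.7], [0.0, 0.0, 1.0]] 0.0037328306410977894
gun [] []
holder [([421, 2, 595, 74], 0.8)] []
nipple [] []
slide [] []
coupler [] []
screw_bin [] []
cartridge [] []
oil_bottle [] []
spanner [] []
module_pair [] []
module_one [] []
blanking_cap [] []
4.25
```

View pics/scene0.png

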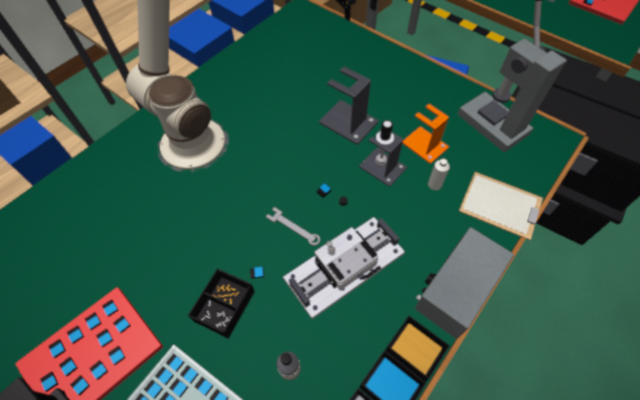

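View pics/top1.png

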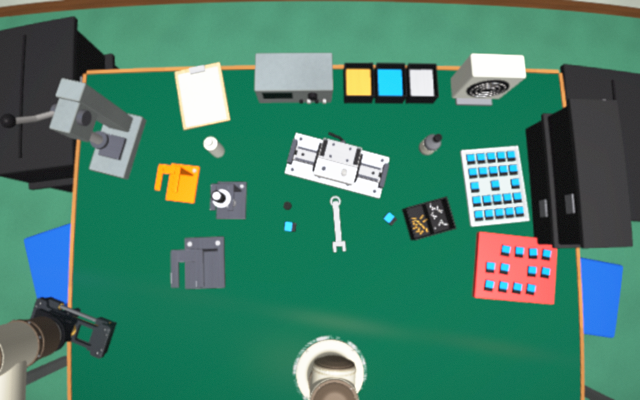

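```bash

python3 - <<'E'
from h import *
import pickle
t=pickle.load(open("top0.pkl","rb"));s=pickle.load(open("scene0.pkl","rb"))
a=t["image"][165:235,195:265];b=s["image"][105:205,340:470];d=s["image"][205:325,275:415];e=t["image"][120:205,275:400]
r=lambda i,w,h:cv2.resize(i,(w,h),interpolation=cv2.INTER_CUBIC)
cv2.imwrite("pics/c1.png",np.vstack([np.hstack([r(a,300,300),r(b,390,300)]),np.hstack([r(e,350,238),r(d,340,238)])]))
for n,c in(("top",t),("scene",s)):
    P=cloud(c);cv2
    if n=="top":
        for v in range(180,222,4): print(v,[tuple(np.round(1000*P[v,u]).astype(int)) if np.isfinite(P[v,u,0]) else None for u in range(208,248,6)])
Pt=cloud(t);Ps=cloud(s)
for P,reg in((Pt,(slice(185,215),slice(205,235))),(Ps,(slice(115,150),slice(370,400)))):
    Q=P[reg].reshape(-1,3);Q=Q[np.isfinite(Q[:,0])]
    z=Q[:,2];print("max",np.sort(z)[-12:].round(3));k=z>z.max()-0.012;print(Q[k].mean(0),Q[k].min(0),Q[k].max(0),k.sum())
E
```

```text
180 [(np.int64(584), np.int64(370), np.int64(0)), (np.int64(584), np.int64(351), np.int64(0)), (np.int64(584), np.int64(332), np.int64(-2)), (np.int64(584), np.int64(314), np.int64(-3)), (np.int64(583), np.int64(294), np.int64(1)), (np.int64(583), np.int64(276), np.int64(1)), (np.int64(583), np.int64(257), np.int64(-1))]
184 [(np.int64(571), np.int64(368), np.int64(4)), (np.int64(550), np.int64(317), np.int64(131)), (np.int64(550), np.int64(300), np.int64(129)), (np.int64(550), np.int64(283), np.int64(134)), (np.int64(550), np.int64(267), np.int64(129)), (np.int64(570), np.int64(274), np.int64(8)), (np.int64(569), np.int64(255), np.int64(8))]
188 [(np.int64(559), np.int64(369), np.int64(1)), (np.int64(540), np.int64(318), np.int64(127)), (np.int64(540), np.int64(301), np.int64(127)), (np.int64(539), np.int64(283), np.int64(130)), (np.int64(539), np.int64(266), np.int64(131)), (np.int64(550), np.int64(265), np.int64(53)), (np.int64(557), np.int64(255), np.int64(9))]
192 [(np.int64(547), np.int64(369), np.int64(-1)), (np.int64(520), np.int64(302), np.int64(188)), (np.int64(520), np.int
[... 2161 characters left out ...]
))]
220 [(np.int64(460), np.int64(367), np.int64(-2)), (np.int64(460), np.int64(348), np.int64(-1)), (np.int64(460), np.int64(329), np.int64(1)), (np.int64(459), np.int64(311), np.int64(2)), (np.int64(460), np.int64(293), np.int64(-3)), (np.int64(459), np.int64(274), np.int64(1)), (np.int64(459), np.int64(256), np.int64(-2))]
max [0.192 0.192 0.192 0.192 0.192 0.193 0.193 0.193 0.194 0.194 0.195 0.195]
[0.51042088 0.29409072 0.18875315] [0.49667153 0.28049382 0.1837561 ] [0.52574252 0.3099903  0.195347  ] 108
max [0.192 0.192 0.192 0.192 0.192 0.193 0.193 0.193 0.193 0.194 0.194 0.195]
[0.51204206 0.29498432 0.18899105] [0.49606366 0.28176296 0.18296667] [0.52606232 0.31227621 0.19465002] 87
```

View pics/c1.png

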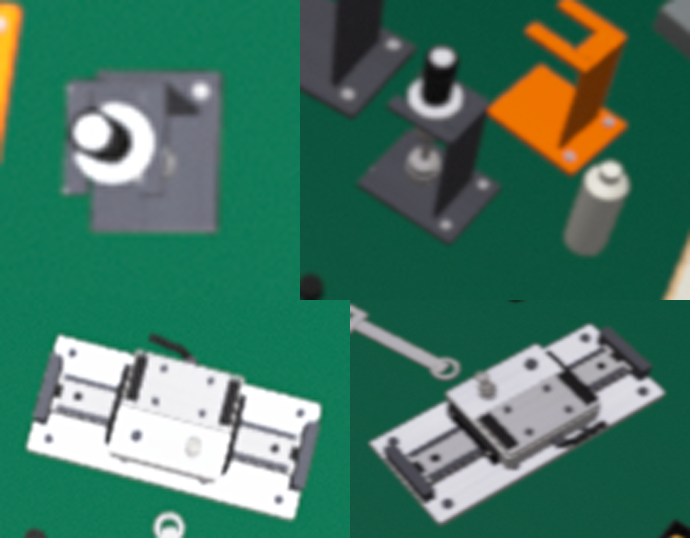

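```bash

python3 - <<'E'
from h import *
import pickle
t=pickle.load(open("top0.pkl","rb"));s=pickle.load(open("scene0.pkl","rb"))
for c,(u,v) in((t,(346,176)),(s,(328,241))):
    P=cloud(c);Q=P[v-6:v+7,u-6:u+7].reshape(-1,3);Q=Q[np.isfinite(Q[:,0])]
    k=Q[:,2]>.088;print(k.sum(),Q[k].mean(0).round(3),Q[k][np.argsort(-Q[k][:,2])][:8].round(3).tolist(), ray_pt(c,(u,v),plane=.104).round(3))
# slide yaw from top: base plate/carriage minAreaRect via depth
P=cloud(t);H=P[...,2]
m=((H>.055)&(H<.1)).astype(np.uint8);m[:120]=0;m[205:]=0;m[:,:275]=0;m[:,400:]=0
print("big carr",cv2.minAreaRect(P[m>0][:,:2].astype(np.float32)*1000))
g=(t["image"].min(2)>130).astype(np.uint8);g[:128]=0;g[200:]=0;g[:,:280]=0;g[:,392:]=0
ys,xs=np.nonzero(g);pts=np.array([ray_pt(t,(x,y),plane=.016)[:2] for x,y in zip(xs,ys)],np.float32)
print("base",cv2.minAreaRect(pts*1000))
for nm,(a,b,c_,d) in dict(big=(235,295,165,230),orange=(158,205,150,200),hold=(180,222,205,248)).items():
    Q=P[a:b,c_:d].reshape(-1,3);Q=Q[Q[:,2]>.1];print(nm,Q[:,2].max(),Q.min(0).round(3),Q.max(0).round(3))
E
```

```text
30 [ 0.585 -0.044  0.099] [[0.585, -0.041, 0.106], [0.586, -0.044, 0.105], [0.577, -0.044, 0.104], [0.583, -0.044, 0.104], [0.58, -0.041, 0.104], [0.583, -0.039, 0.103], [0.583, -0.05, 0.103], [0.58, -0.039, 0.103]] [ 0.574 -0.05   0.104]
36 [ 0.586 -0.041  0.101] [[0.585, -0.041, 0.108], [0.579, -0.042, 0.107], [0.586, -0.043, 0.106], [0.588, -0.041, 0.106], [0.582, -0.042, 0.105], [0.581, -0.04, 0.105], [0.59, -0.039, 0.105], [0.582, -0.038, 0.105]] [ 0.577 -0.039  0.104]
big carr ((636.9421997070312, -34.63957214355469), (295.6199951171875, 134.0633087158203), 74.39063262939453)
base ((609.2753295898438, -26.263916015625), (303.62945556640625, 182.7074737548828), 74.23014068603516)
big 0.17920099210417728 [0.275 0.328 0.103] [0.373 0.42  0.179]
orange 0.1362082611808726 [0.532 0.413 0.105] [0.61  0.484 0.136]
hold 0.1953470015304113 [0.481 0.264 0.101] [0.551 0.328 0.195]
```

View pics/wrist1.png

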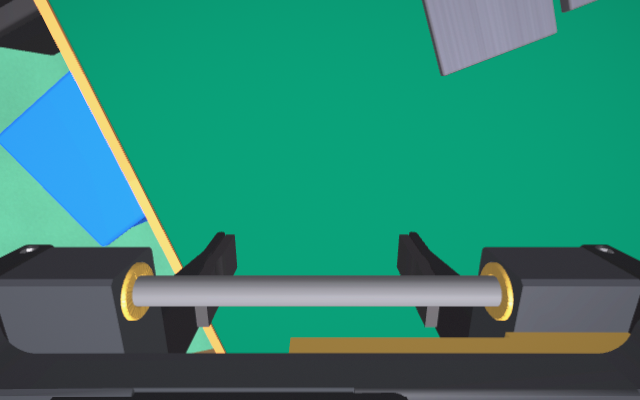

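```bash
python3 -m creep '[[1,10,-20,50,0],[1,30,-60,65,0.02],[1,52,-105,65,0.05],[1,74,-150,65,0.05],[1,96,-195,65,0.05],[1,118,-240,65,0.05],[1,140,-285,65,0.05],[1,162,-330,65,0.05]]'
python3 -m creep '[[1,22,-45,0,0],[1,44,-90,0,0],[1,66,-135,0,0],[1,88,-180,-10,0],[1,110,-225,-20,0],[1,130,-270,-30,0],[1,137,-280,-35,0],[1,137,-280,-35,0]]'
```

```text
time_s: 5.05
tcp_pos: [0.3614, 0.2613, 0.281]
ee_rot: [[0.001, -0.271, -0.963], [0.001, -0.963, 0.271], [-1.0, -0.001, -0.0]]
wrist_force: [1.7, 0.5, 0.3]
gripper_width: 0.996
time_s: 5.85
tcp_pos: [0.4985, -0.0208, 0.2447]
ee_rot: [[-0.002, -0.275, -0.961], [0.0, -0.961, 0.275], [-1.0, 0.0, 0.002]]
wrist_force: [-0.6, 1.0, -0.6]
gripper_width: 1.0
```

```bash

python3 - <<'E'
from h import *
import pickle
c=capture("wrist");cv2.imwrite("pics/w2.png",c["image"]);pickle.dump(c,open("w2.pkl","wb"))
print(look_for(c,"nipple"),mark_of(c,"nipple"))
P=cloud(c)
m=mark_of(c,"nipple")
if m:
    u,v=np.round(m[0]["centre"]).astype(int);print(ray_pt(c,m[0]["centre"],plane=.104))
    Q=P[v-35:v+36,u-35:u+36].reshape(-1,3);Q=Q[np.isfinite(Q[:,0])];Q=Q[Q[:,2]>.094]
    print(len(Q),Q.mean(0),Q.min(0),Q.max(0))
    cv2.imwrite("pics/w2c.png",cv2.resize(c["image"][v-60:v+60,u-80:u+80],(640,480)))
E
```

```text
[{'box': [304.4, 69.5, 322.4, 96.5], 'confidence': 0.82}] [{'centre': [313.1, 92.1], 'confidence': 0.6}]
[ 0.57894081 -0.04163201  0.104     ]
246 [ 0.58220104 -0.04332388  0.10281355] [ 0.574539   -0.05077053  0.09401087] [ 0.59521636 -0.0354466   0.10678188]
```

View pics/w2.png

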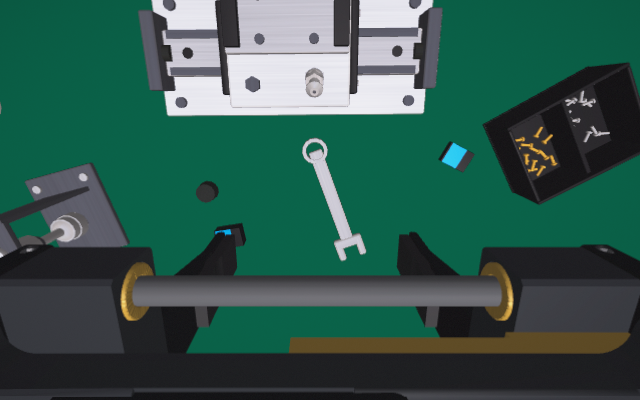

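View pics/w2c.png

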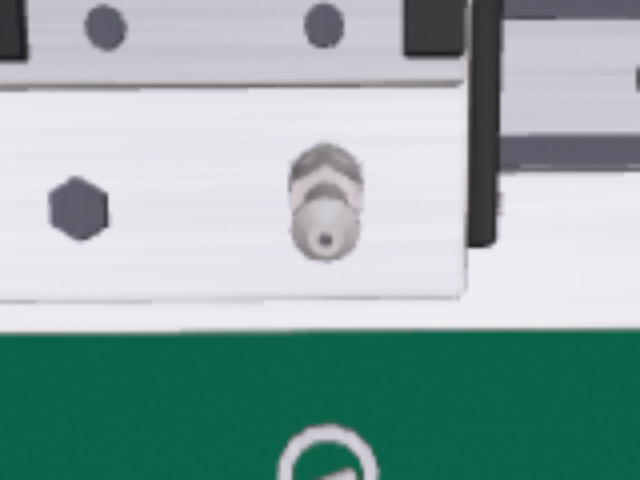

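```bash
python3 -m creep '[[1,-8,45,2,0],[1,-18,90,5,0],[1,-28,135,10,0],[1,-38,180,15,0],[1,-48,225,20,0],[1,-58,270,20,0],[1,-68,312,20,0],[1,-68,315,20,0]]'
python3 - <<'E'
from h import *
import pickle
c=capture("wrist");cv2.imwrite("pics/w3.png",c["image"]);pickle.dump(c,open("w3.pkl","wb"))
P=cloud(c)
Q=P.reshape(-1,3);Q=Q[np.isfinite(Q[:,0])]
k=(Q[:,2]>.182)&(Q[:,2]<.2)&(abs(Q[:,0]-.511)<.03)&(abs(Q[:,1]-.295)<.03);Q1=Q[k];print("butt",len(Q1),Q1.mean(0),Q1.min(0),Q1.max(0))
k=(Q[:,2]>.133)&(Q[:,2]<.142)&(abs(Q[:,0]-.511)<.03)&(abs(Q[:,1]-.295)<.03);Q1=Q[k];print("flange",len(Q1),Q1.mean(0),Q1.min(0),Q1.max(0),cv2.minEnclosingCircle((Q1[:,:2]*1000).astype(np.float32)))
k=(Q[:,2]>.115)&(abs(Q[:,0]-.511)<.06)&(abs(Q[:,1]-.285)<.06);Q1=Q[k];print("fork",Q1.min(0),Q1.max(0),Q1[:,2].max())
print(mark_of(c,"gun"))
E
```

```text
time_s: 6.85
tcp_pos: [0.4283, 0.3021, 0.267]
ee_rot: [[0.003, -0.262, -0.965], [0.003, -0.965, 0.262], [-1.0, -0.004, -0.002]]
wrist_force: [0.2, -0.1, -0.8]
gripper_width: 1.001
butt 1423 [0.50990164 0.29530487 0.1893855 ] [0.49461079 0.28050901 0.1832525 ] [0.52493995 0.3108633  0.19339106]
flange 1210 [0.50909121 0.29189449 0.13649482] [0.48508067 0.27107627 0.13305407] [0.53585127 0.32011742 0.1403593 ] ((513.472900390625, 291.5926513671875), 30.270811080932617)
fork [0.45100092 0.23977287 0.1256976 ] [0.5515293  0.34499938 0.39080037] 0.39080036550803154
[{'centre': [300.5, 97.7], 'confidence': 0.88}]
```

View pics/w3.png

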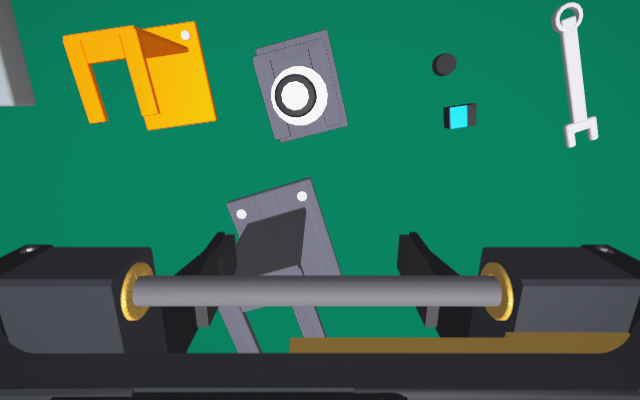

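```bash
python3 -m creep '[[1,40,-3,0,0],[1,80,-7,0,0],[1,82,-7,0,0],[1,82,-7,-35,0],[1,82,-7,-70,0],[1,82,-7,-95,0],[1,82,-7,-105,0],[1,82,-7,-105,0]]'
```

```text
time_s: 7.75
tcp_pos: [0.5103, 0.291, 0.1612]
ee_rot: [[0.0, -0.266, -0.964], [-0.0, -0.964, 0.266], [-1.0, 0.0, -0.0]]
wrist_force: [-0.9, -0.2, 0.2]
gripper_width: 1.002
```

```bash
python3 -m creep '[[1,0,4,0,0],[0.5,0,4,0,0],[0,0,4,0,0],[0,0,4,0,0],[0,0,4,0,0],[0,0,4,0,0],[0,0,4,0,0],[0,0,4,0,0]]'
```

```text
time_s: 8.55
tcp_pos: [0.5102, 0.295, 0.1611]
ee_rot: [[0.0, -0.266, -0.964], [-0.0, -0.964, 0.266], [-1.0, 0.0, -0.0]]
wrist_force: [0.6, 0.5, -0.2]
gripper_width: 0.447
```

```bash
python3 -m creep '[[0,0,0,0,0],[0,0,0,0,0],[0,0,0,0,0],[0,0,0,0,0],[0,0,0,5,0],[0,0,0,15,0],[0,0,0,30,0],[0,0,0,30,0]]'
python3 - <<'E'
from h import *
s=sense();print(s["gripper_width"],s["wrist_force"],s["tcp_pos"])
E
```

```text
time_s: 9.35
tcp_pos: [0.5112, 0.2954, 0.1933]
ee_rot: [[0.003, -0.265, -0.964], [0.002, -0.964, 0.265], [-1.0, -0.003, -0.003]]
wrist_force: [0.9, -0.0, -4.4]
gripper_width: 0.337
0.3370160368082275 [ 8.78833698e-01 -9.97868208e-04 -4.41009637e+00] [0.51119456 0.29541883 0.19334263]
```

```bash
python3 -m creep '[[0,0,0,15,0],[0,-1,0,20,0],[0,-7,2,20,0],[0,-16,4,20,0],[0,-25,7,20,0],[0,-34,9,20,0],[0,-43,12,20,0],[0,-43,12,20,0]]'
python3 - <<'E'
from h import *
s=sense();print(s["gripper_width"],s["wrist_force"],s["moment"])
for n in("wrist","scene"):
    c=capture(n);i=c["image"]
    if n=="scene": i=cv2.resize(i[70:200,330:460],(600,600),interpolation=cv2.INTER_CUBIC)
    cv2.imwrite(f"pics/{n}4.png",i)
E
```

```text
time_s: 10.15
tcp_pos: [0.4667, 0.3077, 0.2133]
ee_rot: [[0.003, -0.264, -0.965], [0.002, -0.965, 0.264], [-1.0, -0.002, -0.002]]
wrist_force: [0.0, 0.6, -5.2]
gripper_width: 0.335
0.3351401464025578 [ 0.00915566  0.61911076 -5.16352436] [-0.0501701  -0.17534798  0.00635806]
```

View pics/scene4.png

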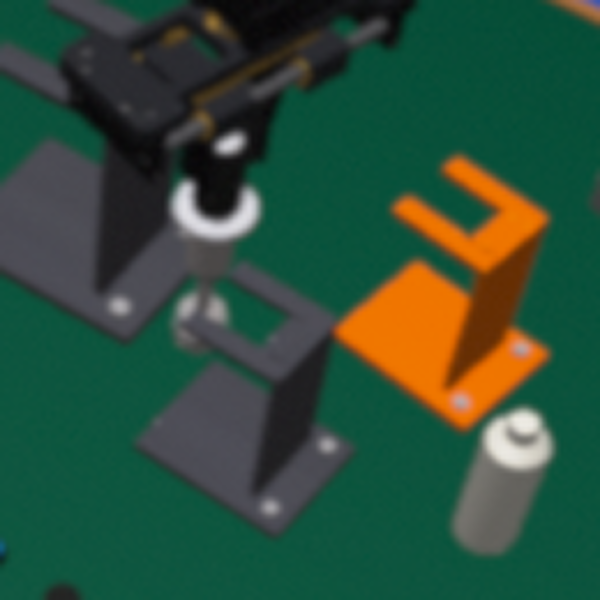

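View pics/wrist4.png

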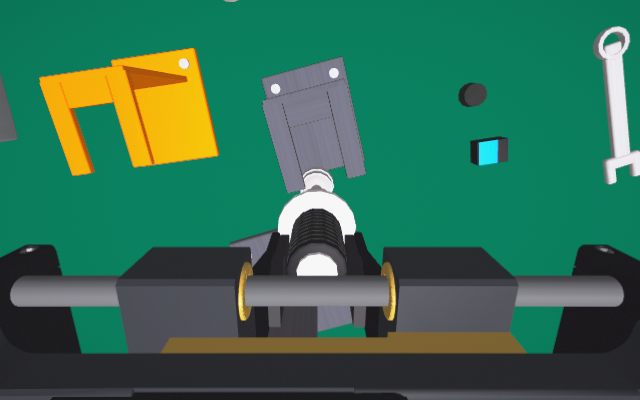

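```bash
python3 -m creep '[[0,-2,1,30,0],[0,-2,1,65,0],[0,0,0,92,0],[0,30,-5,92,0],[0,65,-12,92,0],[0,100,-16,92,0],[0,126,-20,92,0],[0,128,-20,92,0]]'
python3 -m creep '[[0,1,0,-35,0],[0,1,0,-70,0],[0,1,0,-100,0],[0,1,0,-108,0],[0,-10,0,-108,0],[0,-20,2,-108,0],[0,-25,4,-108,0],[0,-30,5,-108,0]]'
python3 - <<'E'
from h import *
s=sense();print(s["wrist_force"],s["moment"])
c=capture("wrist");cv2.imwrite(f"pics/w5.png",c["image"])
E
```

```text
time_s: 11.05
tcp_pos: [0.5993, 0.2866, 0.3036]
ee_rot: [[0.004, -0.268, -0.963], [0.001, -0.963, 0.268], [-1.0, -0.002, -0.004]]
wrist_force: [-1.4, 0.4, -5.1]
gripper_width: 0.336
time_s: 11.85
tcp_pos: [0.5694, 0.2927, 0.198]
ee_rot: [[0.008, -0.267, -0.964], [0.003, -0.964, 0.267], [-1.0, -0.005, -0.006]]
wrist_force: [0.4, 0.4, -4.4]
gripper_width: 0.338
[ 0.42548001  0.37211149 -4.40148746] [-0.02881103 -0.37404724 -0.03268677]
```

View pics/w5.png

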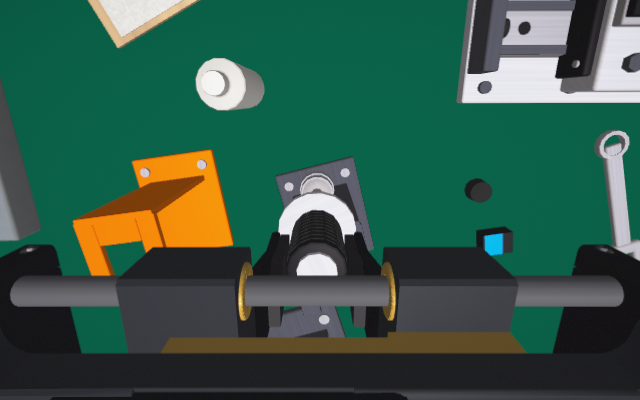

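```bash
python3 -m creep '[[0,-6,2,0,0],[0,-12,3,0,0],[0,-18,5,0,0],[0,-24,6,0,0],[0,-30,8,0,0],[0,-36,10,0,0],[0,-41,11,0,0],[0,-41,11,0,0]]'
python3 - <<'E'
from h import *
s=sense();print(s["wrist_force"],s["moment"])
c=capture("wrist");cv2.imwrite(f"pics/w6.png",c["image"])
c=capture("scene");i=cv2.resize(c["image"][70:200,330:460],(600,600),interpolation=cv2.INTER_CUBIC)
cv2.imwrite("pics/s6.png",i)
E
```

```text
time_s: 12.7
tcp_pos: [0.5273, 0.3039, 0.1978]
ee_rot: [[0.007, -0.266, -0.964], [0.003, -0.964, 0.266], [-1.0, -0.005, -0.006]]
wrist_force: [2.4, 0.4, -3.1]
gripper_width: 0.335
[ 2.44820116  0.35891946 -3.09961713] [ 0.01903291 -1.08581304  0.03359325]
```

View pics/w6.png

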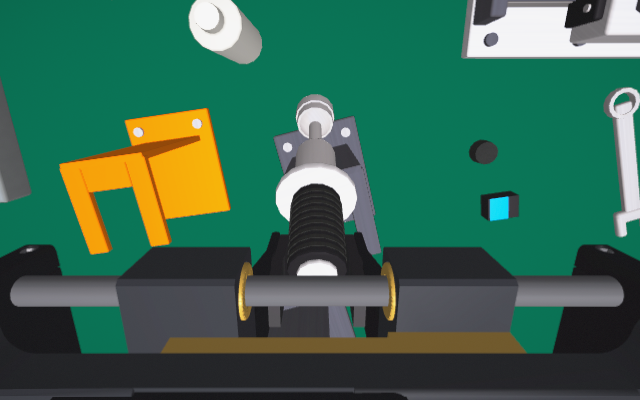

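View pics/s6.png

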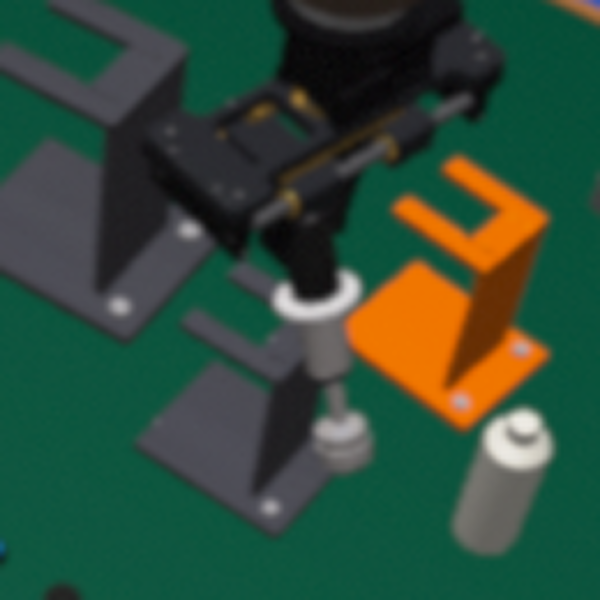

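```bash
cat > fit.py <<'E'
from h import *
from scipy.optimize import least_squares
def fit(c,s):
    R=np.array(s["ee_rot"]);P=cloud(c).reshape(-1,3);P=P[np.isfinite(P[:,0])]
    Q=(P-np.array(s["tcp_pos"]))@R   # tool frame: x down, y jaw, z
    def ax(p):
        th,b,yo,ph=p
        d=np.array([np.cos(th)*np.cos(ph),np.sin(ph),-np.sin(th)*np.cos(ph)]) # toward coupler
        return d,np.array([0,yo,b])
    p=np.array([.5,0,0,0.])
    for it in range(8):
        d,o=ax(p);t=(Q-o)@d;r=np.linalg.norm((Q-o)-t[:,None]*d,axis=1)
        tol=.008 if it<4 else .004
        k=(t>.042)&(t<.070)&(abs(r-.014)<tol)
        K=Q[k]
        def f(p):
            d,o=ax(p);V=K-o;t=V@d;return np.linalg.norm(V-t[:,None]*d,axis=1)-.014
        p=least_squares(f,p,loss="soft_l1",f_scale=.001).x
    d,o=ax(p);V=Q-o;t=V@d;r=np.linalg.norm(V-t[:,None]*d,axis=1)
    print("n",k.sum(),"tilt",np.degrees(p[0]),"b,yo mm",p[1:3]*1e3,"side",np.degrees(p[3]),"rms",np.sqrt((f(p)**2).mean()))
    # flange top (axial): points r 17..24 ; coupler back
    q=t[(r>.0175)&(r<.024)&(abs(t-.025)<.02)];print("flange top t",np.percentile(q,[5,50,95]),len(q))
    q=t[(r>.008)&(r<.0185)&(t>.09)&(t<.17)];print("coupler t",np.percentile(q,[2,5,25,50,75,98]) if len(q) else None)
    K=Q[(r<.02)&(t>.10)&(t<.17)];t2=(K-o)@d;r2=np.linalg.norm((K-o)-t2[:,None]*d,axis=1);k2=r2>.0135
    print("coupler side pts",k2.sum(),"mean y",((K-o)[k2][:,1]).mean()*1e3)
    print("axis world",R@d,"origin",np.array(s["tcp_pos"])+R@o)
    return p
E
python3 - <<'E'
from fit import *
c=capture("wrist");s=sense();fit(c,s)
E
```

```text
n 733 tilt 23.507815694819186 b,yo mm [-9.07152601  0.2895095 ] side -0.41168926727973065 rms 0.000323274555335001
flange top t [0.02285289 0.0236974  0.02457166] 1314
coupler t [0.11560902 0.11624987 0.11871323 0.1202961  0.12983487 0.14074997]
coupler side pts 636 mean y -1.494242473456153
axis world [ 0.39259057 -0.09658683 -0.91462759] origin [0.53643789 0.3010289  0.19794929]
```

```bash
python3 -m creep '[[0,-3,1,0,0],[0,-6,2,0,0],[0,-8,2,0,0],[0,-10,3,0,0],[0,-11,3,0,0],[0,-11,3,0,0],[0,-11,3,0,0],[0,-11,3,0,0]]'
python3 - <<'E'
from fit import *
c=capture("wrist");cv2.imwrite("pics/w7.png",c["image"]);s=sense();print(s["wrist_force"]);fit(c,s)
E
```

```text
time_s: 13.65
tcp_pos: [0.5169, 0.3068, 0.1981]
ee_rot: [[0.007, -0.267, -0.964], [0.003, -0.964, 0.267], [-1.0, -0.005, -0.006]]
wrist_force: [3.7, -0.5, -3.2]
gripper_width: 0.338
[ 4.15150588 -0.60322418 -3.37863338]
n 1027 tilt 29.704256184978885 b,yo mm [-11.69106195   0.37255536] side -0.4128178868066348 rms 0.00036112978545392273
flange top t [0.0222775  0.02307545 0.02387875] 1281
coupler t [0.11523469 0.11583646 0.11828514 0.12001975 0.12926419 0.13980853]
coupler side pts 747 mean y -1.2628079208489096
axis world [ 0.48568669 -0.12230778 -0.86553408] origin [0.52805409 0.30330849 0.19820807]
```

View pics/w7.png

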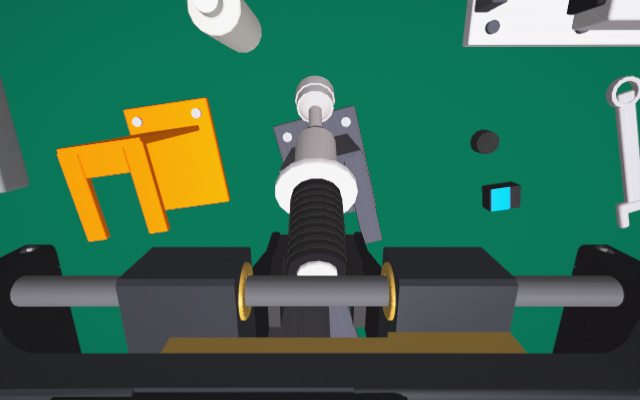

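```bash
python3 -m creep '[[0,3,-1,3,0],[0,6,-1,15,0],[0,6,-1,40,0],[0,6,-1,70,0],[0,2,-20,95,0],[0,0,-50,95,0],[0,-4,-85,95,0],[0,-8,-120,95,0]]'
python3 -m creep '[[0,-4,-35,0,0],[0,-8,-75,0,0],[0,-12,-115,0,0],[0,-16,-150,0,0],[0,-21,-180,-5,0],[0,-25,-197,-15,0],[0,-26,-204,-25,0],[0,-26,-204,-30,0]]'
python3 - <<'E'
from fit import *
c=capture("wrist");cv2.imwrite("pics/w8.png",c["image"]);s=sense();print(s["wrist_force"]);fit(c,s)
print(mark_of(c,"nipple"),look_for(c,"nipple"))
E
```

```text
time_s: 14.5
tcp_pos: [0.507, 0.1855, 0.2931]
ee_rot: [[0.003, -0.266, -0.964], [0.003, -0.964, 0.266], [-1.0, -0.003, -0.002]]
wrist_force: [0.8, -0.4, -4.6]
gripper_width: 0.338
time_s: 15.3
tcp_pos: [0.4796, -0.019, 0.262]
ee_rot: [[-0.0, -0.268, -0.963], [0.003, -0.963, 0.268], [-1.0, -0.003, 0.001]]
wrist_force: [-0.9, -0.4, -4.9]
gripper_width: 0.335
[-0.17849512 -0.18542596 -5.59345661]
n 0 tilt 2.6635072398570543 b,yo mm [ -55.43373961 1671.56395803] side -88.71173106358657 rms nanfit.py:20: RuntimeWarning: Mean of empty slice.
  print("n",k.sum(),"tilt",np.degrees(p[0]),"b,yo mm",p[1:3]*1e3,"side",np.degrees(p[3]),"rms",np.sqrt((f(p)**2).mean()))
  ret = ret.dtype.type(ret / rcount)
Traceback (most recent call last):
  File "fit.py", line 22, in fit
    q=t[(r>.0175)&(r<.024)&(abs(t-.025)<.02)];print("flange top t",np.percentile(q,[5,50,95]),len(q))
                                                                   ~~~~~~~~~~~~~^^^^^^^^^^^^^
IndexError: index -1 is out of bounds for axis 0 with size 0
```

View pics/w8.png

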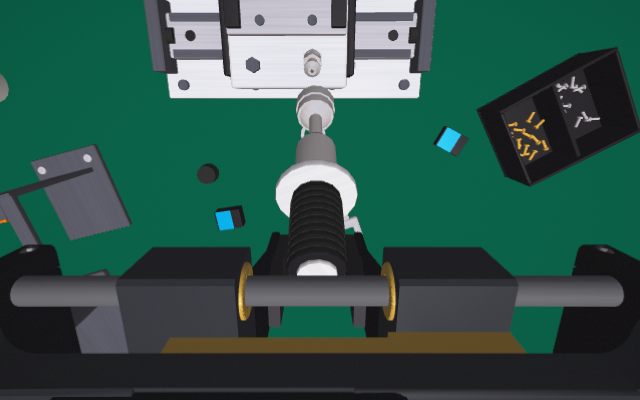

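```bash
sed -i 's/p=np.array(\[.5,0,0,0.\])/p=np.array([.518,-.0117,.0004,-.007])/' fit.py
python3 - <<'E'
from fit import *
import pickle
c=capture("wrist");s=sense();pickle.dump((c,s),open("w9.pkl","wb"))
m=mark_of(c,"nipple")[:1]
print(s["tcp_pos"],m)
print(ray_pt(c,m[0]["centre"],plane=.1045))
cv2.imwrite("pics/w9.png",cv2.resize(c["image"][30:150,240:400],(800,600),interpolation=cv2.INTER_CUBIC))
try: fit(c,s)
except Exception as e: print(e)
E
```

```text
[ 0.48033334 -0.01797811  0.26211176] [{'centre': [314.5, 71.8], 'confidence': 0.71}]
[ 0.57770665 -0.04405175  0.1045    ]
n 847 tilt 26.64462264635876 b,yo mm [-9.79495722  1.14016811] side -0.5199886870905891 rms 0.00033883749523307957
flange top t [0.02349123 0.02433547 0.02517104] 1308
coupler t [0.11654268 0.11708101 0.11944159 0.121191   0.13068978 0.14121054]
coupler side pts 686 mean y -0.9632404024844414
axis world [ 0.43500942 -0.10805541 -0.89391881] origin [ 0.48947243 -0.0216819   0.26210475]
```

View pics/w9.png

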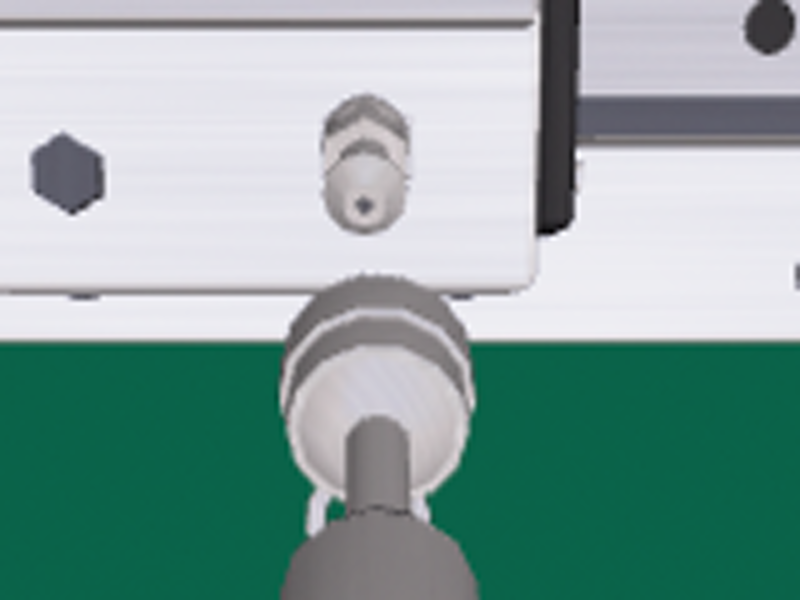

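```bash
python3 -m creep '[[0,3,0,3,0],[0,8,0,4,0],[0,11,-1,-1,0],[0,14,-2,-7,0],[0,17,-3,-13,0],[0,20,-4,-18,0],[0,21,-4,-20,0],[0,21,-4,-20,0]]'
cat > rel.py <<'E'
from fit import *
import io,contextlib
def rel(nip=np.array([.579,-.0428,.1045]),name="x"):
    c=capture("wrist");s=sense()
    cv2.imwrite(f"pics/{name}.png",cv2.resize(c["image"][10:160,220:420],(800,600),interpolation=cv2.INTER_CUBIC))
    print(s["time_s"],np.round(s["tcp_pos"],4),np.round(s["wrist_force"],1))
    p=fit(c,s)
    R=np.array(s["ee_rot"]);th,b,yo,ph=p
    d=R@np.array([np.cos(th)*np.cos(ph),np.sin(ph),-np.sin(th)*np.cos(ph)]);o=np.array(s["tcp_pos"])+R@np.array([0,yo,b])
    n=np.array([-.481,.135,.866])
    f=o+.1343*d;D=f-nip;print("face",f.round(4),"along",(D@n).round(4),"perp mm",((D-(D@n)*n)*1e3).round(1),"ang",np.degrees(np.arccos(-d@n)))
E
python3 -c "
from rel import *
rel(name='w10')"
```

```text
time_s: 16.25
tcp_pos: [0.5018, -0.0219, 0.2422]
ee_rot: [[0.001, -0.266, -0.964], [0.002, -0.964, 0.266], [-1.0, -0.002, -0.0]]
wrist_force: [-1.0, -0.3, -4.4]
gripper_width: 0.335
16.3 [ 0.5019 -0.0219  0.2426] [ 0.7 -0.9 -5.1]
n 862 tilt 26.6078679452375 b,yo mm [-10.32661111   0.53265339] side -0.38929080439193514 rms 0.00035647001679717884
flange top t [0.02324553 0.02398377 0.02478081] 1304
coupler t [0.11597519 0.11669607 0.11905882 0.12075771 0.13031199 0.14082941]
coupler side pts 685 mean y -1.0000338994124034
axis world [ 0.43487933 -0.1101785  -0.89372293] origin [ 0.51172774 -0.02517156  0.24260724]
face [ 0.5701 -0.04    0.1226] along 0.0203 perp mm [0.9 0.1 0.5] ang 3.6105880203661815
```

View pics/w10.png

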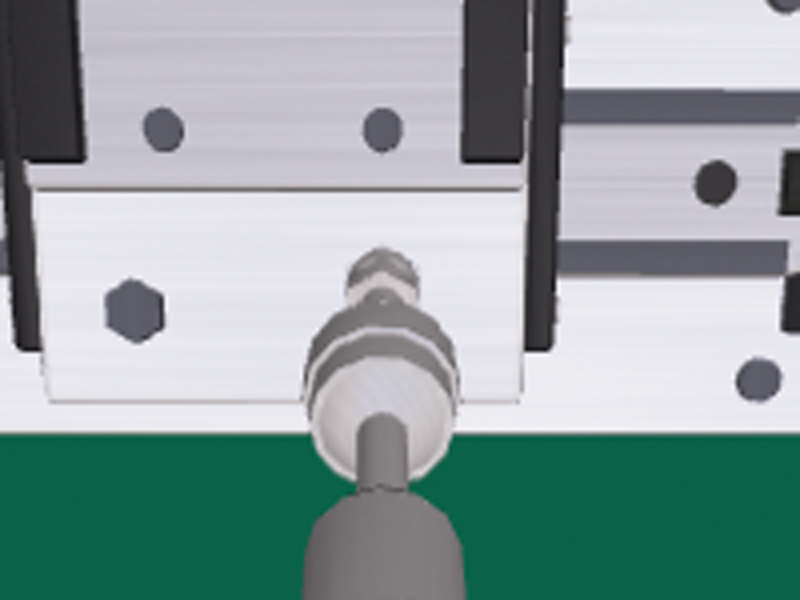

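```bash
python3 -m creep '[[0,0,0,-2,0],[0,1,0,-4,0],[0,2,-1,-6,0],[0,3,-1,-7.5,0],[0,3.5,-1.2,-8.5,0],[0,4,-1.3,-9.5,0],[0,4,-1.3,-9.5,0],[0,4,-1.3,-9.5,0]]'
python3 -c "
from rel import *
rel(name='w11')
c=capture('scene');cv2.imwrite('pics/s11.png',cv2.resize(c['image'][170:290,270:400],(650,600),interpolation=cv2.INTER_CUBIC))"
```

```text
time_s: 17.1
tcp_pos: [0.506, -0.0232, 0.2331]
ee_rot: [[0.002, -0.265, -0.964], [0.002, -0.964, 0.265], [-1.0, -0.003, -0.001]]
wrist_force: [-0.1, -0.9, -5.0]
gripper_width: 0.337
17.15 [ 0.506  -0.0232  0.2332] [-0.4 -0.2 -5.4]
n 870 tilt 26.674015984184646 b,yo mm [-10.53766844   0.55144852] side -0.46386823486348217 rms 0.00035152789349055235
flange top t [0.02276708 0.02358558 0.02448189] 1308
coupler t [0.1157314  0.11632689 0.1187982  0.12139449 0.13127785 0.16811758]
coupler side pts 682 mean y -1.0192361464885271
axis world [ 0.43638112 -0.10917597 -0.89311373] origin [ 0.51599039 -0.02653087  0.23318867]
face [ 0.5746 -0.0412  0.1132] along 0.0099 perp mm [0.4 0.3 0.2] ang 3.5560863399383655
```

View pics/s11.png

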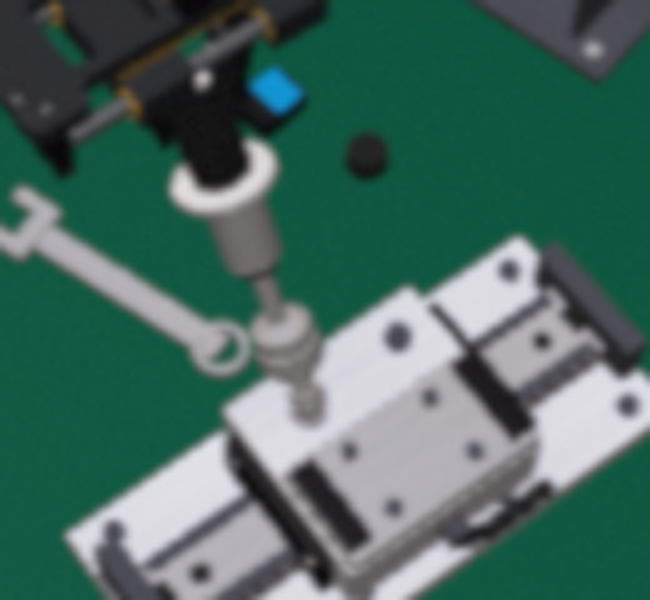

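View pics/w11.png

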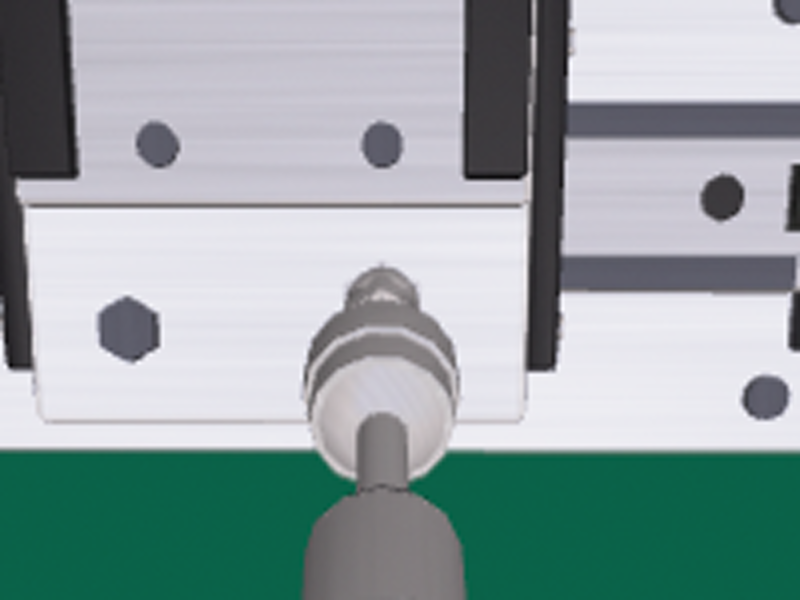

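```bash
python3 -m creep '[[0,0.7,-0.2,-1.3,0],[0,1.4,-0.4,-2.6,0],[0,2.2,-0.6,-3.9,0],[0,2.9,-0.8,-5.2,0],[0,3.6,-1,-6.5,0],[0,4.3,-1.2,-7.8,0],[0,5,-1.4,-9,0],[0,5.3,-1.5,-9.5,0]]'
python3 -c "
from rel import *
rel(name='w12')"
```

```text
time_s: 18.0
tcp_pos: [0.5112, -0.0247, 0.2235]
ee_rot: [[0.001, -0.265, -0.964], [0.002, -0.964, 0.265], [-1.0, -0.002, -0.0]]
wrist_force: [-1.9, 1.0, -0.9]
gripper_width: 0.341
18.05 [ 0.5113 -0.0248  0.2236] [-1.3  0.7 -3.2]
n 867 tilt 26.53132013924078 b,yo mm [-10.52549031   0.41429739] side -0.3880141416828015 rms 0.00033738960166169004
flange top t [0.02275744 0.02360761 0.02440773] 1302
coupler t [0.11551785 0.11626602 0.11870457 0.12082932 0.13048407 0.16845112]
coupler side pts 742 mean y -0.8947540589476611
axis world [ 0.43359736 -0.10998746 -0.8943691 ] origin [ 0.52133149 -0.02794881  0.2236493 ]
face [ 0.5796 -0.0427  0.1035] along -0.0011 perp mm [ 0.   0.2 -0. ] ang 3.6851788189619885
```

View pics/w12.png

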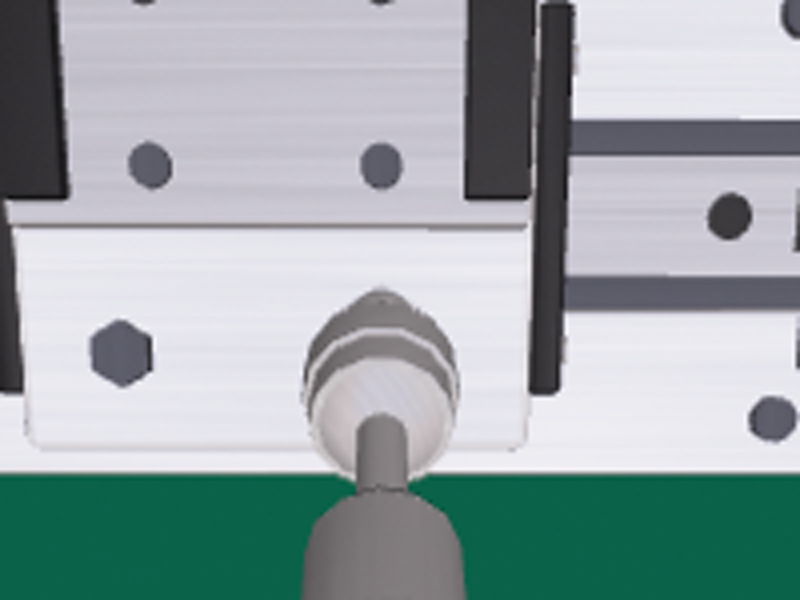

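```bash
python3 -m creep '[[0,0.4,-0.1,-0.9,0],[0,0.8,-0.3,-1.8,0],[0,1.2,-0.4,-2.7,0],[0,1.2,-0.4,-3.6,0],[0,1.2,-0.4,-4.5,0],[0,1.2,-0.4,-5.4,0],[0,1.2,-0.4,-6.2,0],[0,1.2,-0.4,-6.2,0]]'
python3 -c "
from rel import *
rel(name='w13')"
```

```text
time_s: 18.85
tcp_pos: [0.5125, -0.0252, 0.2193]
ee_rot: [[0.003, -0.265, -0.964], [0.002, -0.964, 0.265], [-1.0, -0.003, -0.002]]
wrist_force: [-6.5, 1.0, 6.9]
gripper_width: 0.336
18.9 [ 0.5125 -0.0252  0.2194] [-6.   1.5  6.9]
n 878 tilt 26.77208410489347 b,yo mm [-10.58667934   0.56504597] side -0.6102710413867705 rms 0.0003322808936774154
flange top t [0.02264786 0.02344308 0.02423796] 1299
coupler t [0.11169189 0.11226899 0.1149071  0.12196368 0.1340807  0.1695718 ]
coupler side pts 951 mean y -1.216151991273747
axis world [ 0.43958203 -0.10721186 -0.89178095] origin [ 0.52258377 -0.0285539   0.21938526]
face [ 0.5816 -0.043   0.0996] along -0.0055 perp mm [-0.   0.6 -0.1] ang 3.4431726823021696
```

View pics/w13.png

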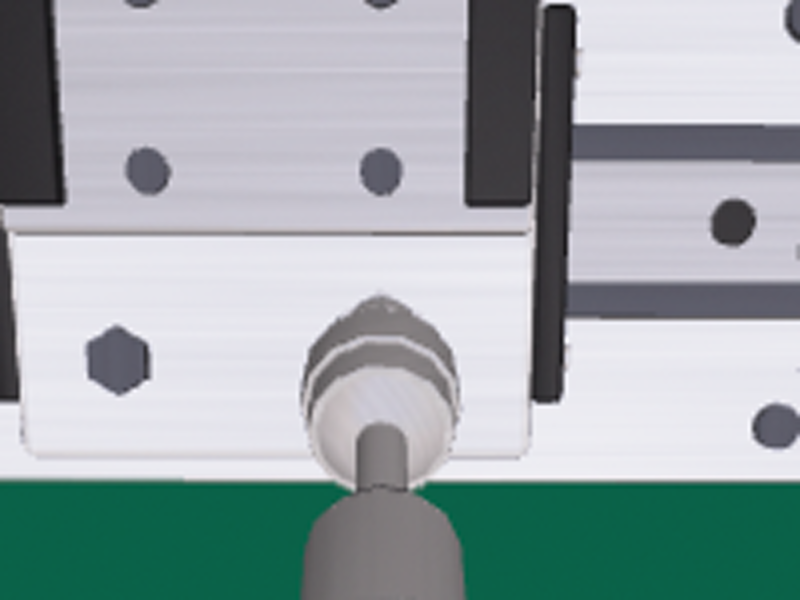

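```bash
python3 -m creep '[[0,0.5,-0.1,-2,0],[0,1,-0.2,-4,0],[0,1.4,-0.4,-6,0],[0,1.8,-0.5,-8,0],[0,2.2,-0.6,-10,0],[0,2.6,-0.7,-12,0],[0,2.8,-0.8,-13,0],[0,2.8,-0.8,-13,0]]'
python3 -c "
from rel import *
rel(name='w14')"
```

```text
time_s: 19.7
tcp_pos: [0.5157, -0.0261, 0.209]
ee_rot: [[0.005, -0.264, -0.965], [0.002, -0.965, 0.264], [-1.0, -0.003, -0.005]]
wrist_force: [-6.6, 1.7, 8.8]
gripper_width: 0.335
19.75 [ 0.5158 -0.0261  0.2091] [-6.3  2.6  9.2]
n 912 tilt 27.167353606343976 b,yo mm [-10.96004667   0.48828117] side -0.5259788035878651 rms 0.00036550941495881836
flange top t [0.02251396 0.02330277 0.02412441] 1304
coupler t [0.10074485 0.1017     0.10472123 0.11641795 0.15814455 0.16412987]
coupler side pts 1322 mean y -1.3176046615169859
axis world [ 0.44762436 -0.11018091 -0.8874078 ] origin [ 0.52621401 -0.02943112  0.20914625]
face [ 0.5863 -0.0442  0.09  ] along -0.0163 perp mm [-0.5  0.8 -0.4] ang 2.94769854114142
```

View pics/w14.png

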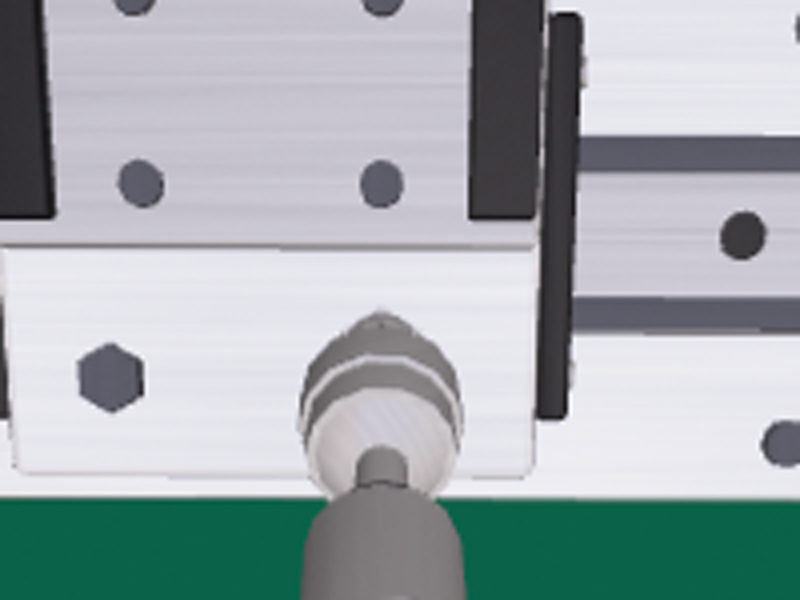

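```bash
python3 -c "
from rel import *
for _ in range(6): capture('wrist')
c=capture('scene');cv2.imwrite('pics/s15.png',cv2.resize(c['image'][170:290,270:400],(650,600),interpolation=cv2.INTER_CUBIC))
rel(name='w15')"
```

```text
20.15 [ 0.5158 -0.026   0.2092] [-7.3  2.3  9.9]
n 911 tilt 27.243549158661132 b,yo mm [-10.83258528   0.61574699] side -0.6003425290515613 rms 0.000349669402516308
flange top t [0.02249678 0.02332254 0.02412849] 1295
coupler t [0.10103647 0.10190087 0.10485462 0.11662733 0.15849113 0.16411791]
coupler side pts 1313 mean y -1.4375859416015457
axis world [ 0.44923897 -0.10919443 -0.88671355] origin [ 0.52606254 -0.0294931   0.209255  ]
face [ 0.5864 -0.0442  0.0902] along -0.0162 perp mm [-0.4  0.8 -0.3] ang 2.900258000542573
```

View pics/s15.png

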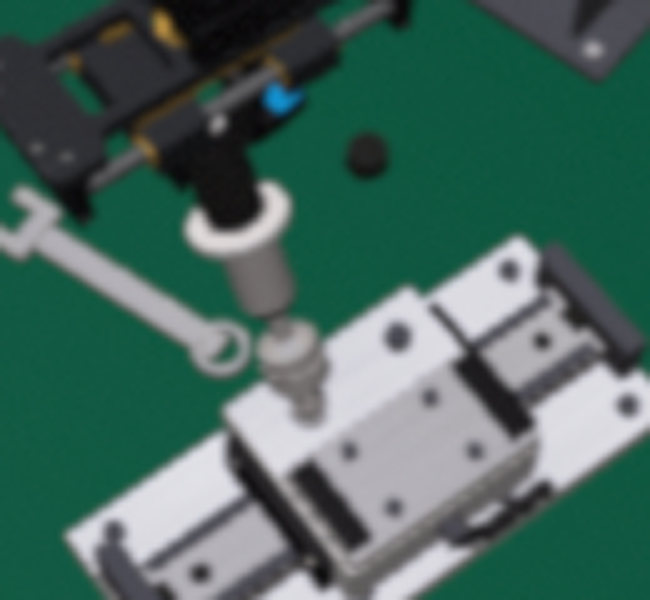

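```bash
python3 -c "
from station import *
print(finish_job());print(sense()['time_s'],sense()['wrist_force'])"
```

```text
the job is handed in; nothing more can be done
None
the job is handed in; nothing more can be done
```

I handed the job in at about 20 s. The coupler was on the nipple and the gun was still gripped and held pushed in against its spring. The hand-in gives no verdict.

**What I did:** I took the gun out of the small dark fork. The arm can only turn about the vertical, so I pivoted the gun to about 30° in the jaws by leaning its barrel on the back edge of that fork. I then pressed the coupler onto the nipple along its axis and pushed on.

**Last checks:**

| Check | Reading |
|---|---|
| Tube travel | about 14 mm in |
| Push along the nipple's axis, gun weight taken off | about 16 N |
| Angle between the axes | about 2.9° |
| Sealing face to the estimated top of the nipple | about 1.8 mm |

Over the 0.45 s before hand-in these readings were steady. The carriage showed no visible movement. The spanner, blanking cap and nearby module looked unmoved in the last picture; I did not re-check the bin, cartridge or bottle.

**What did not agree:**
- **Face position:** it came out about 1.8 mm past the nipple's top, which is impossible. I put this down to error in the camera estimate.
- **Snap:** I never measured it directly. I inferred it because the face's position fits being seated, and the push exceeds the 5 to 10 N the jaws need to spread.
- **Gun slipped in the jaws:** it sagged from 29.7° to 26.6° on the way over and recovered to about 27.2°. Its axis sits about 11 mm off the grasp point.

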